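# Draw the glue tin's tray out from under the bench shelf with the pull hook

## Task

The tray with the yellow and black tin has slid too far under the clear bench shelf to be gripped. Take the pull hook from its slanted stand, catch the wire loop of that tray with it and draw the tray along its runner until the whole tray body is out from under the shelf, with the tin still standing in it; then put the hook back in its stand, seated as it was. Move the tray with the hook only, never with the gripper, and do not shift the other tray, the two bottles and the mug that stand about.

Things in the scene. Friction and masses are not known exactly. Their poses are not given: they have to be found in the camera images.
- riser: Fixed bench riser; origin on the table below the middle of its shelf's open edge; z up, +y runs in under the shelf, -y out along the open landing. Grey runner board 224 mm wide (x), y -175 to +215, top at z = 8 mm, on which the trays stand. Black posts 10 x 14 mm at x = +-107, y = 9; end wall at y = 205.
- shelf_edge (a point): Middle of the open edge (wood strip) of the riser's clear shelf, on its underside: riser frame (0, 0, 175 mm). The shelf covers the full width from y = 0 to 215 mm, z = 175 to 189. On it, fixed: a brown bottle 118 mm tall at x = -60, y = 165, and a low palm guard at x = 35, y = 150.
- landing (a point): Middle of the open landing on the board's top: riser frame (0, -85, 8 mm). Rails along y, 8 mm wide and 12 mm above the board, at x = -107, 0, +107 part it into two lanes centred at x = -53.5 and +53.5; an end stop of the same height at y = -175 to -167.
- tray_a: Loose blue open tray with the yellow and black tin in it, 92 x 120 x 36 mm, wall and floor 3 mm, 0.15 kg; in either lane, axes along the riser's. Origin at the centre of its underside. A stiff level loop of 6 mm wire sticks out of its -y end (outer face y = -60), centre line at z = 34: legs at x = +-26, cross bar at y = -110, corners cut 6 mm.
- tray_a_loop (a point): Centre of the opening of tray_a's loop: tray frame (0, -83.5, 34 mm), 42 mm above the table. The opening is 46 mm wide (x) and 47 mm deep (y -60 to -107). At the start it lies about 20 to 55 mm inside the shelf's edge.
- tray_b: The other tray, same size and loop, with a cream thread spool (54 mm tall) fixed in it; leave it where it is. Origin at the centre of its underside.
- tin: Yellow and black round tin with lid, 71 mm diameter, 73 mm tall, 0.2 kg, standing loose in tray_a. Origin at the centre of its underside, z up.
- stand: Fixed green stand on a dark plate 90 x 130 x 10 mm (y -115 to +15). Origin on the table below the seated hook's elbow, which is at (0, 0, 45 mm). From there the shaft leans 35 degrees, running up along (0, -0.574, 0.819) to the handle. The hook lifts straight up out of the stand's two forks and lowers straight down into them.
- stand_seat (a point): On the seated shaft's line at the upper face of the upper fork, 113 mm up the shaft from the elbow: hook_collar rests here. Forks are 8 mm plates square to the shaft, 30 to 38 and 105 to 113 mm from the elbow; U notches 14 mm wide with flared mouths, open to the upper side (stand frame (0, 0.819, 0.574)).
- pull_hook: Loose L-shaped pull hook, 0.12 kg, 209 mm long. Origin at the elbow, on the centre lines; +z up the 8 mm round shaft, tip (8 mm round) 18 mm along -y. Collar 26 mm diameter at z = 113 to 119. Orange handle 20 (x) by 22 (y) mm, z = 122 to 205. At the start it sits in the stand, x along the stand's x, tip pointing down and back.
- hook_collar (a point): On the hook's axis at the underside of its collar (hook frame 0, 0, 113 mm).
- hook_tip (a point): Centre of the rounded end of the hook's tip (hook frame 0, -18, 0 mm).
- black_bottle: Bystander: black bottle, 46 mm diameter, 118 mm tall, beside the open landing on the far side. Origin at the centre of its underside.
- white_bottle: Bystander: white bottle with red cap, 54 mm diameter, 132 mm tall, on the far side beside the shelf's open edge. Origin at the centre of its underside.
- mug: Bystander: green mug, 86 mm wide, 125 mm with its handle, 96 mm tall, beside the stand on the far side. Origin at the centre of its underside.

How it is judged:
On the way, in this order (a step that is already met when the one before it is completed fails the run):
1. the hook's tip is down inside the loop of the tin's tray, below the wire, and pulls on it (y of hook_tip in the frame of tray_a between -0.126 and -0.06 m and x of hook_tip in the frame of tray_a between -0.026 and 0.026 m and z of hook_tip in the frame of tray_a below 0.034 m and contact force between pull_hook and tray_a above 0.2 N), for 0.1 s.
2. the tin's tray is wholly out from under the shelf, on the runner board (y of tray_a in the frame of riser between -0.125 and -0.06 m and z of tray_a in the frame of riser below 0.016 m and angle between tray_a's own z axis and vertical below 0.1 rad and x of tray_a in the frame of riser between -0.075 and 0.075 m and angle between the y axis of tray_a and the y axis of riser, either way round below 0.2 rad and horizontal distance between tin and tray_a below 0.03 m and angle between tin's own z axis and vertical below 0.15 rad and z of tin in the frame of tray_a below 0.015 m), for 0.1 s.
At the end, for the whole second after the job is handed in: tray_a flat on the runner board in a lane, wholly past the shelf edge (centre 60 to 125 mm outside it), tin upright in it; hook seated in the stand (collar within 12 mm of the seat, slant within 11 degrees, turned under 17); all at rest; tray_b within 15 mm of its start (all of step 2 and distance between hook_collar and stand_seat below 0.012 m and angle between the z axis of pull_hook and the y axis of stand, either way round between 0.75 and 1.17 rad and angle between the x axis of pull_hook and the x axis of stand, either way round below 0.3 rad and linear speed of each of tray_a, pull_hook, tin below 0.02 m/s and distance of tray_b from where it was at the start of the episode below 0.015 m); the robot touches nothing.
It fails at once if the gripper or arm touches the tin's tray or the tin (contact force between any of the fingers, the arm and tray_a above 0.5 N or contact force between any of the fingers, the arm and tin above 0.5 N).
It fails at once if the tin is tipped or the tray is lifted on end (more than 25 degrees) (angle between any of tin, tray_a's own z axis and vertical above 0.44 rad).
It fails at once if the other tray is shifted by more than 15 mm (distance of tray_b from where it was at the start of the episode above 0.015 m).
It fails at once if a bystander is shifted by more than 20 mm (distance of any of black_bottle, white_bottle, mug from where it was at the start of the episode above 0.02 m).
It also fails if it takes over 58 s, if anything falls off the work surface, if the arm or the gripper's body presses on something with over 40 N, if the wrist force passes 120 N, or if a joint passes its speed limit or range.

## Robot

A 6-joint arm with a two-finger parallel gripper is mounted at the origin on a cart in front of the work surface, level with it; the furniture and walls round the work are solid. World frame = base frame: x ahead of the robot, y to its left, z up, the work surface at z = 0. Lengths are in m, angles in rad, forces in N, time in s.
With the tool pointing down it reaches from about 0.3 to 0.875 m from the base axis. Payload 6.4 kg.
Tool frame: the origin (TCP) lies midway between the tips of the shut fingers; the grasp point (between the pads) lies 19 mm behind it (arm.grip_point_offset is the distance from the TCP to the grasp point, in m); z points along the fingers, y is the line along which they close (so a half turn about z gives the same grasp; the last joint's range is limited). The gripper opens to 88 mm and grips with 3 to 60 N. Pads are 18 mm wide; open, the fingers measure 123 mm over their backs; the gripper's body (75 mm by 187 mm) begins 45 mm behind the grasp point.
Start: joints at [1.143, 0.181, 1.607, -0, 1.354, -0.206], TCP at [0.126, 0.561, 0.239] pointing down, gripper open.
Joint ranges: [-2.99, 2.99], [-0.89, 2.07], [0.3, 2.58], [-1.14, 4.28], [0, 2.63], [-3.12, 3.12]. Speed limits (rad/s): [2.57, 2.57, 3.01, 3.14, 3.14, 3.14].

## Interface

Orientations are given as a unit quaternion [w, x, y, z].
In Python, from bench import arm gives the robot as it stands.
- The arm moves only by the tool move_arm, never from a script. Its argument "rows" is a list of rows, each a list of 5 numbers: the shift along the tool's x, y, z each as a share of 0.1 m, from -1 to 1, then the turn about the tool's z as a share of 0.5 rad, from -1 to 1, then the gripper's target within -1 to 1 (fully open at 1, half-way at 0, shut at -1). A call has 1 to 20 rows; each row is the pose to reach, as a shift and turn from the pose commanded when the call began, along the tool's axes at that moment; what a row does not reach only later rows make up. A row lasts 1/10 s, in which the tool goes at most 50 mm and 8.59 degrees, less where a joint would pass 70% of its speed; a pose out of reach is approached as far as the arm can. A call with a number of a shift or a turn outside -1 to 1 is refused whole. A call with a gripper value outside its range is refused whole. The fingers move at their own pace and stop on an object; "force" is the grip in N (left out, the last holds). Time passes only in rows, so rows that repeat a pose let the fingers close. It gives the time, the measured TCP pose, the force, the opening and the grip force at its end, in the units of the state.
- arm.sense(): the state, without advancing time (a new reading comes with each control period).
- arm.grab_frame(name): name is "scene" or "top"; returns a dict with "img" (384x512x3 uint8, red, green, blue), "depth" (384x512 float32, m along the optical axis (not along the pixel's ray), 0 where there is no reading), "fx", "fy", "cx", "cy" (pixels), "origin" and "attitude" of the camera in the world. Camera axes: x right, y down, z forward; pixel columns grow to the right and rows downward; lengths in m; the calibration is good to about 2 mm. A picture is of the moment at which its call begins.
- arm.hand_in(): hands the job in; it is judged then, once.
The state is a dict: "t": time; "qpos": joint angles; "qd": joint speeds; "joint_efforts": joint torques, N m; "position": TCP position; "ee_rot": TCP orientation; "ft_force": force on the tool from outside, world axes, zero at the start; "wrist_torque": the same for the moment, N m; "grip_width": finger opening in m; "grip_force": force on a finger pad.
Only numpy, scipy, OpenCV 4.12 (cv2) and the standard library are available. Lean on these libraries where they do the work, as an engineer would, in place of code of your own. Each camera call takes 0.05 s, during which the arm holds its last target. There are 200 camera calls.

## Working session

There is one attempt and no reset: what is moved stays moved. The work goes in short steps, Python scripts to look and compute and a tool call to move; the robot and the scene stay as the last step left them, time stands still between calls to the robot, and variables do not carry over. Pictures are saved under pics/ and viewed, at most 12 in all, crops included, and the job is handed in when it is done.

Besides the shell and the picture viewer there is one more tool, called after "Call:" as name(argument=value, ...) on one line, values as JSON. move_arm: Moves the arm, as the interface text tells. Its arguments: {"type":"object","properties":{"rows":{"type":"array"},"force":{"type":"number"}},"required":["rows"]}

```bash
mkdir -p pics; ls; cat > h.py <<'E'
from bench import arm
import numpy as np, cv2
from scipy.spatial.transform import Rotation as R
def rot(a):
    a=np.array(a,float)
    return a if a.shape==(3,3) else R.from_quat(a[[1,2,3,0]]).as_matrix()
def cloud(f):
    v,u=np.mgrid[0:384,0:512]; d=f["depth"]
    P=np.stack([(u-f["cx"])*d/f["fx"],(v-f["cy"])*d/f["fy"],d],-1)
    W=P@rot(f["attitude"]).T+np.array(f["origin"]); W[d==0]=np.nan
    return W
E
python3 - <<'E'
from h import *
for n in ("scene","top"):
    f=arm.grab_frame(n); np.save(n+".npy",f,allow_pickle=True)
    cv2.imwrite(f"pics/{n}0.png",cv2.resize(f["img"][:,:,::-1],(800,600)))
    print(n,f["origin"],f["attitude"],f["fx"])
s=arm.sense(); print(s)
E
```

```text
pics
scene [ 0.10356924 -0.90152627  1.01392399] [-0.3820965   0.88599642 -0.24306902  0.09964966] 497.7384764636385
top [-0.0061346  -0.17058049  0.85416604] [-0.25316903  0.70178591 -0.62565605  0.22793965] 380.90907987401346
{'t': 0.1, 'qpos': array([ 1.14271512e+00,  1.81460511e-01,  1.60791708e+00, -8.68526516e-06,
        1.35381382e+00, -2.06284397e-01]), 'qd': array([ 7.29862379e-04,  1.63299133e-05, -2.58721171e-03, -5.24663550e-04,
        1.23789808e-03,  1.42361096e-03]), 'joint_efforts': array([ 7.84650638e-04, -4.34816229e+01, -3.42693150e+01,  7.03614880e-02,
        3.40842549e-02, -9.71858007e-07]), 'position': array([0.12625758, 0.56046115, 0.23789936]), 'ee_rot': array([-2.45290695e-04,  1.10670264e-01,  9.93856858e-01, -7.60826767e-04]), 'ft_force': array([ 0.02892503, -0.10905575, -0.67912758]), 'wrist_torque': array([-0.03756097,  0.01805136, -0.00641807]), 'grip_force': 0.0, 'grip_width': 0.08803483316426892}
```

View pics/scene0.png

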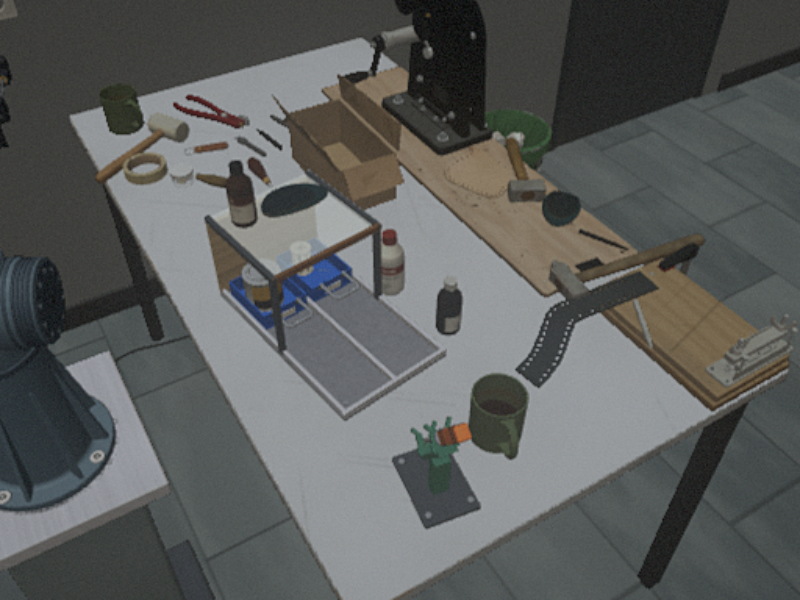

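View pics/top0.png

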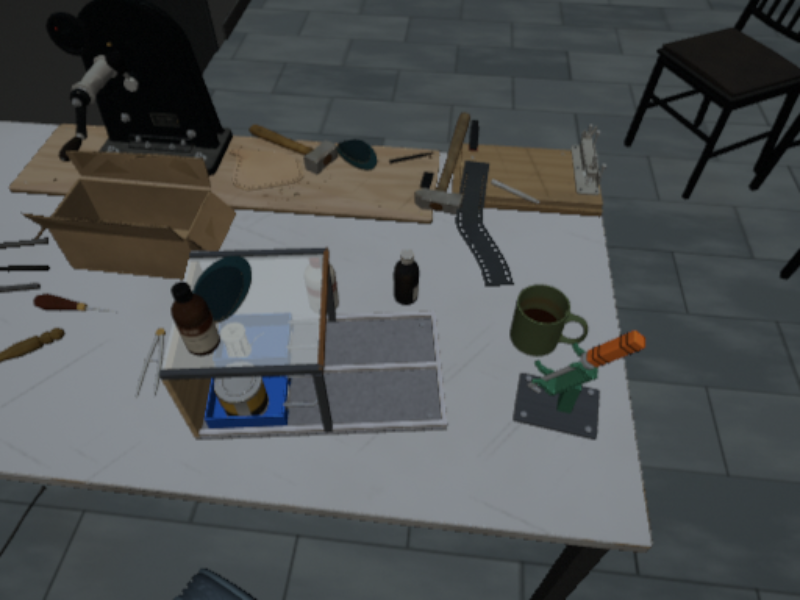

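Scene: riser in the middle, opening toward −y (right in the top view). The tin's tray is in the near lane, with its loop at about (305,403) in the 800 px top view. The stand is at (557,400), its orange handle runs up-right to (640,342), and the mug sits beyond it. Next I'll take close crops for picking points.

```bash
python3 - <<'E'
from h import *
f=np.load("top.npy",allow_pickle=True).item(); g=np.load("scene.npy",allow_pickle=True).item()
def c(f,u0,v0,w,h,s): return cv2.resize(cv2.convertScaleAbs(f["img"][v0:v0+h,u0:u0+w,::-1],alpha=1.5),None,fx=s,fy=s,interpolation=cv2.INTER_CUBIC)
cv2.imwrite("pics/c1.png",c(f,120,155,170,128,4.7))
cv2.imwrite("pics/c2.png",c(g,130,100,160,120,5))
W=cloud(f)
hsv=cv2.cvtColor(f["img"],cv2.COLOR_RGB2HSV)
def seg(lo,hi,box):
    m=cv2.inRange(hsv,lo,hi)>0; b=np.zeros_like(m); b[box[1]:box[3],box[0]:box[2]]=1
    m&=b&~np.isnan(W[...,0]); return m
m=seg((4,150,90),(18,255,255),(365,205,420,245)); P=W[m]; print("orange",m.sum(),P.mean(0)); 
u,s,vt=np.linalg.svd(P-P.mean(0),full_matrices=False); print(vt[0],s, ((P-P.mean(0))@vt[0]).min(),((P-P.mean(0))@vt[0]).max())
m=seg((100,120,40),(130,255,255),(125,230,190,275)); P=W[m]; print("blue",m.sum(),np.percentile(P,[2,50,98],axis=0))
E
```

```text
orange 342 [ 0.48242647 -0.41139857  0.18929313]
[-0.05971014 -0.6142716   0.78683232] [0.45287346 0.12573791 0.08078527] -0.04618793228617528 0.03492792073142123
blue 891 [[0.38638626 0.05144338 0.00800277]
 [0.41495203 0.09482573 0.02209145]
 [0.48611189 0.17564655 0.05009698]]
```

View pics/c1.png

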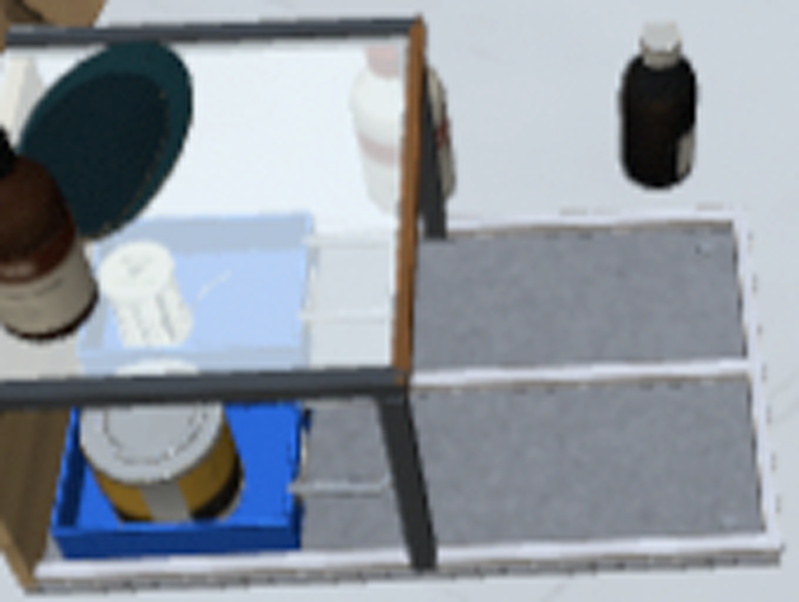

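View pics/c2.png

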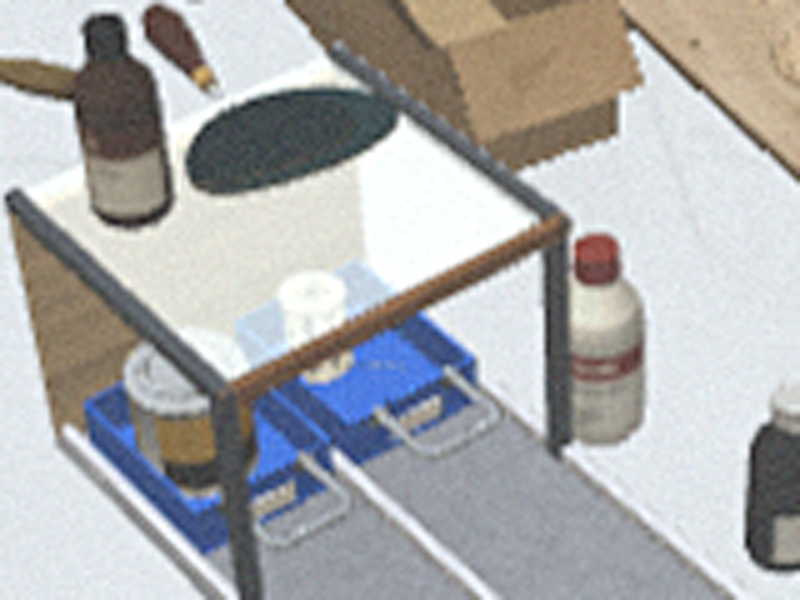

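```bash
cat >> h.py <<'E'
def onplane(f,u,v,z):
    d=rot(f["attitude"])@np.array([(u-f["cx"])/f["fx"],(v-f["cy"])/f["fy"],1]); o=np.array(f["origin"])
    return o+d*(z-o[2])/d[2]
E
python3 - <<'E'
from h import *
np.set_printoptions(precision=4,suppress=True)
f=np.load("top.npy",allow_pickle=True).item(); g=np.load("scene.npy",allow_pickle=True).item()
T=lambda x,y,z: onplane(f,120+x/4.7,155+y/4.7,z)
S=lambda x,y,z: onplane(g,130+x/5,100+y/5,z)
print("landing corners",T(745,208,.02),T(780,548,.02))
print("strip ends",T(422,18,.189),T(410,383,.189), "scene",S(565,222,.189),S(232,395,.189))
print("near bottom back corner",T(35,590,.0))
print("loop leg tray end, bar end",T(290,487,.042),T(388,487,.042))
print("bar corners scene",S(270,540,.042),S(347,508,.042)," leg roots",S(300,455,.042))
print("tray rim near -y corner",T(300,523,.044), T(55,530,.044))
W=cloud(f); Wg=cloud(g)
# wood strip points
p=W[158:238,205:211].reshape(-1,3); p=p[(p[:,2]>.165)&(p[:,2]<.2)]; print("strip",len(p),np.median(p,0),p[:,0].min(),p[:,0].max(),np.polyfit(p[:,0],p[:,1],1))
k=1.5625
print("plate corners",[onplane(f,u/k,v/k,.01)[:2] for u,v in((520,376),(601,385),(597,436),(514,426))])
# dark plate mask
hs=cv2.cvtColor(f["img"],cv2.COLOR_RGB2HSV); m=(W[...,2]>.003)&(W[...,2]<.018)&(hs[...,2]<90)
m[:, :320]=0; m[:,400:]=0; m[:235]=0; m[285:]=0
q=W[m][:,:2]; print("plate n",len(q), cv2.minAreaRect((q*1000).astype(np.float32)))
# whole orange+ upper handle per-slice
m=cv2.inRange(hs,(4,150,90),(18,255,255))>0; m[:,:365]=0;m[:205]=0;m[245:]=0;m[:,420:]=0
P=W[m&~np.isnan(W[...,0])]
for lo in np.arange(.14,.23,.01):
    s=P[(P[:,2]>=lo)&(P[:,2]<lo+.01)]
    if len(s)>5: print(round(lo,3),len(s),s.mean(0),s.min(0)[0],s.max(0)[0])
c=cv2.resize(cv2.convertScaleAbs(f["img"][200:290,320:425,::-1],alpha=1.6),None,fx=3.7,fy=3.7,interpolation=cv2.INTER_CUBIC)
d=cv2.resize(cv2.convertScaleAbs(g["img"][245:345,240:345,::-1],alpha=1.6),None,fx=3.7,fy=3.7,interpolation=cv2.INTER_CUBIC)
h=max(c.shape[0],d.shape[0]); c=cv2.copyMakeBorder(c,0,h-c.shape[0],0,0,0);cv2.imwrite("pics/st.png",np.hstack([c,d])); print(c.shape)
E
```

```text
landing corners [ 0.6491 -0.1623  0.02  ] [ 0.4308 -0.1967  0.02  ]
strip ends [0.6211 0.0108 0.189 ] [ 0.4028 -0.026   0.189 ] scene [0.6201 0.0087 0.189 ] [ 0.4101 -0.0251  0.189 ]
near bottom back corner [0.3734 0.1825 0.    ]
loop leg tray end, bar end [0.4247 0.0546 0.042 ] [0.4305 0.005  0.042 ]
bar corners scene [0.433  0.0123 0.042 ] [0.4803 0.0129 0.042 ]  leg roots [0.4765 0.0649 0.042 ]
tray rim near -y corner [0.4043 0.0443 0.044 ] [0.3864 0.165  0.044 ]
strip 313 [ 0.5232 -0.0006  0.1876] 0.40276231324376116 0.6222122136873904 [ 0.1826 -0.0962]
plate corners [array([ 0.5378, -0.3119]), array([ 0.5358, -0.4434]), array([ 0.4429, -0.428 ]), array([ 0.4452, -0.3011])]
plate n 1269 ((492.02410888671875, -368.9759521484375), (130.61170959472656, 90.7873764038086), 81.93739318847656)
0.15 31 [ 0.4853 -0.3874  0.1555] 0.47839916190306775 0.49754175752079743
0.16 34 [ 0.4841 -0.3943  0.1652] 0.47610978758137423 0.49797714364585
0.17 54 [ 0.483  -0.4014  0.1756] 0.475993072202045 0.49705944038076333
0.18 56 [ 0.4819 -0.4078  0.1851] 0.47416457178253824 0.4945413666515305
0.19 42 [ 0.482  -0.4126  0.1944] 0.47414889452934567 0.4935995524242375
0.2 48 [ 0.4806 -0.4257  0.2056] 0.4725473239467759 0.4941818385994572
0.21 75 [ 0.4819 -0.4292  0.214 ] 0.47328196030894176 0.4929142850106053
(370, 388, 3)
```

View pics/st.png

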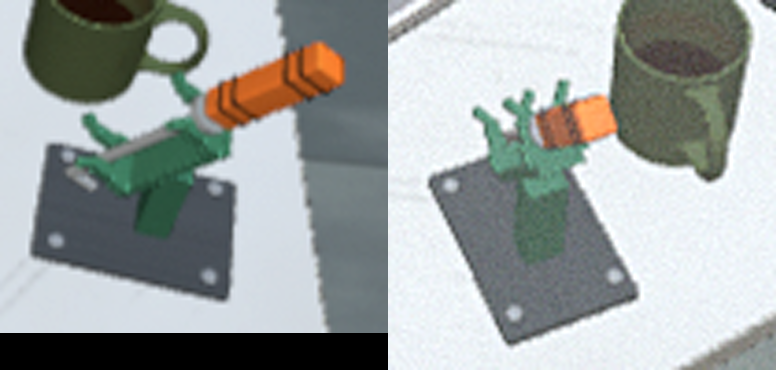

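The riser, tray and stand measurements match the given sizes: strip 0.221 m, plate 130.6 x 90.8 mm, loop length 50 mm. I'll write a small planner that converts targets into tool-axis shares.

```bash
cat >> h.py <<'E'
YR=np.deg2rad(9.2); O=np.array([.512,-.007]); YS=np.deg2rad(-8.06); SO=np.array([.499,-.3195])
def r2w(x,y): return O+np.array([np.cos(YR)*x-np.sin(YR)*y,np.sin(YR)*x+np.cos(YR)*y])
def w2r(p): d=np.array(p[:2])-O; return np.array([np.cos(YR)*d[0]+np.sin(YR)*d[1],-np.sin(YR)*d[0]+np.cos(YR)*d[1]])
def pose():
    s=arm.sense(); m=rot(s["ee_rot"]); return np.array(s["position"]),np.arctan2(m[1,1],m[0,1]),s
def plan(way,p=None,a=None):
    """way: list of (x,y,z,yaw of tool y). prints calls' shares"""
    if p is None: p,a,_=pose()
    for w in way:
        t=np.array(w[:3]); da=(w[3]-a+np.pi)%(2*np.pi)-np.pi
        n=1
        while 1:
            seg=[]; q,b=p.copy(),a
            for i in range(n):
                d=(t-p)/n; ty=np.array([np.cos(b),np.sin(b),0]); tx=np.array([-np.sin(b),np.cos(b),0]) # tool x = y cross z(down)
                seg.append(np.array([d@tx,d@ty,-d[2]])/.1); seg[-1]=np.append(seg[-1],-da/n/.5); b+=da/n
            if np.abs(seg).max()<=1: break
            n+=1
        for s in seg: print(np.round(s,3).tolist())
        print("--"); p,a=t,w[3]
E
python3 - <<'E'
from h import *
p,a,s=pose(); m=rot(s["ee_rot"]); print(p,a,m.round(3).tolist())
plan([(.2,.45,.37,.9),(.4,0,.37,YS+.2),(.4855,-.415,.30,YS),(.4855,-.415,.164,YS)])
E
```

```text
[0.12625758 0.56046115 0.23789936] 1.3490016417677269 [[-0.976, 0.22, -0.001], [0.22, 0.976, -0.001], [0.0, -0.002, -1.0]]
[-0.481, -0.458, -0.661, 0.449]
[-0.571, -0.339, -0.661, 0.449]
--
[-0.873, -0.456, -0.0, 0.336]
[-0.937, -0.304, -0.0, 0.336]
[-0.974, -0.143, -0.0, 0.336]
[-0.985, 0.022, -0.0, 0.336]
[-0.967, 0.187, -0.0, 0.336]
--
[-0.839, 0.121, 0.14, 0.08]
[-0.833, 0.155, 0.14, 0.08]
[-0.826, 0.188, 0.14, 0.08]
[-0.818, 0.221, 0.14, 0.08]
[-0.809, 0.254, 0.14, 0.08]
--
[0.0, 0.0, 0.68, -0.0]
[0.0, 0.0, 0.68, -0.0]
--
```

Call:
move_arm(rows=[[-0.48, -0.46, -0.66, 0.45, 1], [-0.48, -0.46, -0.66, 0.45, 1], [-0.48, -0.46, -0.66, 0.45, 1]])

```text
t: 0.4
position: [0.1655, 0.5053, 0.3091]
ee_rot: [0.001, 0.224, 0.975, 0.003]
ft_force: [0.5, 0.8, -0.3]
grip_width: 0.0883
grip_force: 0.0
```

Call:
move_arm(rows=[[-0.57, -0.34, -0.66, 0.45, 1], [-0.57, -0.34, -0.66, 0.45, 1], [-0.57, -0.34, -0.66, 0.45, 1]])

```text
t: 0.7
position: [0.2021, 0.4498, 0.3747]
ee_rot: [0.001, 0.331, 0.943, 0.003]
ft_force: [-0.8, 0.2, 0.1]
grip_width: 0.088
grip_force: 0.0
```

Call:
move_arm(rows=[[-0.87, -0.46, 0, 0.34, 1], [-0.87, -0.46, 0, 0.34, 1], [-0.87, -0.46, 0, 0.34, 1]])

```text
t: 1.0
position: [0.2406, 0.357, 0.3694]
ee_rot: [0.0, 0.41, 0.912, -0.001]
ft_force: [-0.5, 0.6, 0.6]
grip_width: 0.0883
grip_force: 0.0
```

Call:
move_arm(rows=[[-0.94, -0.3, 0, 0.34, 1], [-0.94, -0.3, 0, 0.34, 1], [-0.94, -0.3, 0, 0.34, 1]])

```text
t: 1.3
position: [0.2814, 0.2669, 0.3696]
ee_rot: [0.0, 0.487, 0.873, -0.001]
ft_force: [-0.4, 0.0, 0.5]
grip_width: 0.0882
grip_force: 0.0
```

Call:
move_arm(rows=[[-0.97, -0.14, 0, 0.34, 1], [-0.97, -0.14, 0, 0.34, 1], [-0.97, -0.14, 0, 0.34, 1]])

```text
t: 1.6
position: [0.321, 0.1772, 0.3697]
ee_rot: [-0.0, 0.56, 0.829, -0.001]
ft_force: [-0.3, 1.1, 0.2]
grip_width: 0.0878
grip_force: 0.0
```

Call:
move_arm(rows=[[-0.98, 0.02, 0, 0.34, 1], [-0.98, 0.02, 0, 0.34, 1], [-0.98, 0.02, 0, 0.34, 1]])

```text
t: 1.9
position: [0.3597, 0.0877, 0.3697]
ee_rot: [-0.0, 0.628, 0.778, -0.001]
ft_force: [0.0, 0.9, -0.6]
grip_width: 0.0879
grip_force: 0.0
```

Call:
move_arm(rows=[[-0.97, 0.19, 0, 0.34, 1], [-0.97, 0.19, 0, 0.34, 1], [-0.97, 0.19, 0, 0.34, 1]])

```text
t: 2.2
position: [0.3993, -0.0021, 0.3695]
ee_rot: [-0.001, 0.691, 0.723, -0.001]
ft_force: [0.6, 0.5, 0.8]
grip_width: 0.0882
grip_force: 0.0
```

Call:
move_arm(rows=[[-0.84, 0.12, 0.14, 0.08, 1], [-0.84, 0.12, 0.14, 0.08, 1], [-0.84, 0.12, 0.14, 0.08, 1]])

```text
t: 2.5
position: [0.4144, -0.0837, 0.3549]
ee_rot: [-0.002, 0.704, 0.71, -0.0]
ft_force: [0.7, 0.6, -0.4]
grip_width: 0.088
grip_force: 0.0
```

Call:
move_arm(rows=[[-0.83, 0.16, 0.14, 0.08, 1], [-0.83, 0.16, 0.14, 0.08, 1], [-0.83, 0.16, 0.14, 0.08, 1]])

```text
t: 2.8
position: [0.4314, -0.1663, 0.3411]
ee_rot: [-0.001, 0.718, 0.696, -0.0]
ft_force: [-0.3, 0.4, -0.5]
grip_width: 0.0881
grip_force: 0.0
```

Call:
move_arm(rows=[[-0.83, 0.19, 0.14, 0.08, 1], [-0.83, 0.19, 0.14, 0.08, 1], [-0.83, 0.19, 0.14, 0.08, 1]])

```text
t: 3.1
position: [0.4481, -0.2497, 0.3273]
ee_rot: [-0.001, 0.732, 0.682, 0.0]
ft_force: [-0.1, 0.0, -0.2]
grip_width: 0.0879
grip_force: 0.0
```

Call:
move_arm(rows=[[-0.82, 0.22, 0.14, 0.08, 1], [-0.82, 0.22, 0.14, 0.08, 1], [-0.82, 0.22, 0.14, 0.08, 1]])

```text
t: 3.4
position: [0.4643, -0.3329, 0.3133]
ee_rot: [-0.001, 0.745, 0.667, 0.0]
ft_force: [-0.7, 0.5, -0.9]
grip_width: 0.0878
grip_force: 0.0
```

Call:
move_arm(rows=[[-0.81, 0.25, 0.14, 0.08, 1], [-0.81, 0.25, 0.14, 0.08, 1], [-0.81, 0.25, 0.14, 0.08, 1], [-0.81, 0.25, 0.14, 0.08, 1]])

```text
t: 3.8
position: [0.4802, -0.4136, 0.3006]
ee_rot: [-0.001, 0.758, 0.652, 0.001]
ft_force: [0.0, 0.0, -0.0]
grip_width: 0.0885
grip_force: 0.0
```

```bash
python3 - <<'E'
from h import *
p,a,s=pose(); print(p,a,s["qpos"],s["t"])
plan([(.4855,-.415,.24,YS),(.4855,-.415,.164,YS)])
E
```

```text
[ 0.48015575 -0.4136332   0.30059837] -0.14923284959191216 [-8.98609902e-01  2.69316664e-01  1.37632495e+00  1.07832452e-03
  1.49792548e+00 -7.49455863e-01] 3.8
[-0.006, 0.055, 0.606, -0.017]
--
[0.0, 0.0, 0.76, -0.0]
--
```

Call:
move_arm(rows=[[0, 0.06, 0.6, -0.02, 1], [0, 0.06, 0.6, -0.02, 1], [0, 0.06, 0.6, -0.02, 1]])

```text
t: 4.1
position: [0.4848, -0.414, 0.2391]
ee_rot: [-0.003, 0.755, 0.656, 0.0]
ft_force: [-0.5, -0.4, -0.2]
grip_width: 0.0878
grip_force: 0.0
```

Call:
move_arm(rows=[[0, 0, 0.4, 0, 1], [0, 0, 0.76, 0, 1], [0, 0, 0.76, 0, 1], [0, 0, 0.76, 0, -0.2], [0, 0, 0.76, 0, -0.2]])

```text
t: 4.6
position: [0.4863, -0.4186, 0.1684]
ee_rot: [0.002, 0.755, 0.656, -0.0]
ft_force: [0.5, -0.8, 1.0]
grip_width: 0.0742
grip_force: 0.0
```

```bash
python3 - <<'E'
from h import *
f=arm.grab_frame("top");g=arm.grab_frame("scene")
c=f["img"][180:280,310:430,::-1]; d=g["img"][230:330,230:350,::-1]
cv2.imwrite("pics/gr.png",cv2.resize(cv2.convertScaleAbs(np.hstack([c,d]),alpha=1.5),None,fx=3.3,fy=3.3,interpolation=cv2.INTER_CUBIC))
p,a,s=pose(); print(p,a,s["grip_width"],s["ft_force"])
E
```

```text
[ 0.48611931 -0.41854871  0.16786272] -0.1409070579458325 0.06616529955828362 [-0.29836574  0.14009339  0.06745079]
```

View pics/gr.png

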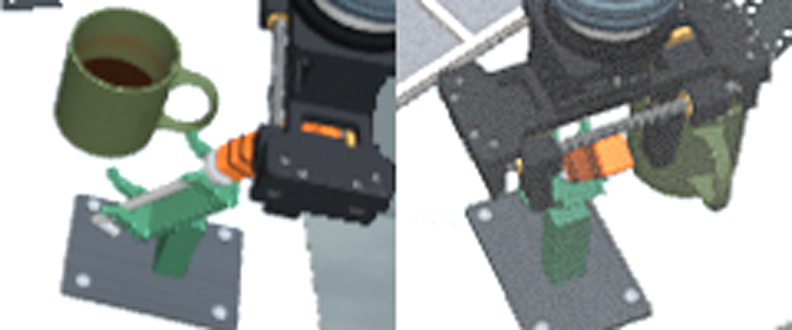

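The handle sits between both fingers in both views: orange at (230,155) left and (600,150) right. Closing now, then lifting.

Call:
move_arm(rows=[[0, 0, 0, 0, -0.5], [0, 0, 0, 0, -1], [0, 0, 0, 0, -1], [0, 0, 0, 0, -1], [0, 0, 0, 0, -1], [0, 0, 0, 0, -1], [0, 0, 0, 0, -1], [0, 0, 0, 0, -1]], force=50)

```text
t: 5.5
position: [0.485, -0.4174, 0.1646]
ee_rot: [-0.0, 0.755, 0.656, 0.0]
ft_force: [0.4, -1.3, 0.2]
grip_width: 0.0196
grip_force: 49.8
```

```bash
python3 - <<'E'
from h import *
p,a,s=pose(); print(p.tolist(),a,s["grip_width"],s["grip_force"],s["ft_force"],s["wrist_torque"])
E
```

```text
[0.48501740366101403, -0.4173854271436718, 0.16458923806611203] -0.1410085406739798 0.01959589240619503 49.7809513960965 [ 0.36696792 -1.32641857  0.21479489] [-0.15766272  0.03573617 -0.04177462]
```

```bash
python3 - <<'E'
from h import *
G=np.array([.485,-.4174,.1646])
t=r2w(-.053,-.128)
plan([(.485,-.4174,.29,-.141),(*t,.27,YR),(*t,.184,YR)],G,-.141)
E
```

```text
[0.0, 0.0, -0.627, -0.0]
[0.0, 0.0, -0.627, -0.0]
--
[0.907, -0.145, 0.067, -0.201]
[0.917, -0.053, 0.067, -0.201]
[0.918, 0.039, 0.067, -0.201]
--
[0.0, 0.0, 0.86, -0.0]
--
```

Call:
move_arm(rows=[[0, 0, -0.1, 0, -1], [0, 0, -0.2, 0, -1], [0, 0, -0.3, 0, -1], [0, 0, -0.4, 0, -1], [0, 0, -0.5, 0, -1], [0, 0, -0.63, 0, -1], [0, 0, -0.63, 0, -1]])

```text
t: 6.2
position: [0.4858, -0.4184, 0.2306]
ee_rot: [0.002, 0.755, 0.656, -0.0]
ft_force: [0.9, -1.2, -1.5]
grip_width: 0.0195
grip_force: 49.8
```

Call:
move_arm(rows=[[0, 0, -0.3, 0, -1], [0, 0, -0.63, 0, -1], [0, 0, -0.63, 0, -1]])

```text
t: 6.5
position: [0.4865, -0.4192, 0.2962]
ee_rot: [0.004, 0.755, 0.656, -0.0]
ft_force: [0.1, -0.3, -0.4]
grip_width: 0.0196
grip_force: 49.8
```

Call:
move_arm(rows=[[0.3, -0.05, 0.02, -0.07, -1], [0.6, -0.1, 0.04, -0.14, -1], [0.91, -0.15, 0.07, -0.2, -1]])

```text
t: 6.8
position: [0.4824, -0.3241, 0.2822]
ee_rot: [-0.001, 0.721, 0.693, 0.0]
ft_force: [0.5, 0.1, -0.4]
grip_width: 0.0197
grip_force: 49.8
```

Call:
move_arm(rows=[[0.3, -0.02, 0.02, -0.07, -1], [0.6, -0.04, 0.04, -0.14, -1], [0.92, -0.05, 0.07, -0.2, -1]])

```text
t: 7.1
position: [0.4811, -0.2318, 0.2754]
ee_rot: [-0.001, 0.686, 0.728, -0.0]
ft_force: [0.2, -0.2, -1.3]
grip_width: 0.0194
grip_force: 49.8
```

Call:
move_arm(rows=[[0.3, 0.01, 0.02, -0.07, -1], [0.6, 0.03, 0.04, -0.14, -1], [0.92, 0.04, 0.07, -0.2, -1], [0.92, 0.04, 0.07, -0.2, -1]])

```text
t: 7.5
position: [0.4794, -0.1374, 0.2681]
ee_rot: [-0.002, 0.647, 0.762, 0.0]
ft_force: [-0.8, -0.7, -0.2]
grip_width: 0.0198
grip_force: 49.8
```

Call:
move_arm(rows=[[0, 0, 0.3, 0, -1], [0, 0, 0.6, 0, -1], [0, 0, 0.86, 0, -1], [0, 0, 0.86, 0, -1], [0, 0, 0.86, 0, -1]])

```text
t: 8.0
position: [0.48, -0.1414, 0.1835]
ee_rot: [-0.001, 0.649, 0.761, -0.0]
ft_force: [1.2, -0.2, -0.6]
grip_width: 0.0191
grip_force: 49.8
```

```bash
python3 - <<'E'
from h import *
f=arm.grab_frame("top");g=arm.grab_frame("scene"); np.save("top2.npy",f,allow_pickle=True);np.save("scene2.npy",g,allow_pickle=True)
c=f["img"][195:295,150:270,::-1]; d=g["img"][150:250,150:270,::-1]
cv2.imwrite("pics/h2.png",cv2.resize(cv2.convertScaleAbs(np.hstack([c,d]),alpha=1.5),None,fx=3.3,fy=3.3,interpolation=cv2.INTER_CUBIC))
p,a,s=pose(); print(p,w2r(p),a-YR,s["grip_width"],s["ft_force"],s["t"])
E
```

```text
[ 0.48115121 -0.14185109  0.18516975] [-0.05201211 -0.12818426] -0.001999892314755114 0.01944153039143611 [ 0.28447181 -0.8742509  -1.36175981] 8.1
```

View pics/h2.png

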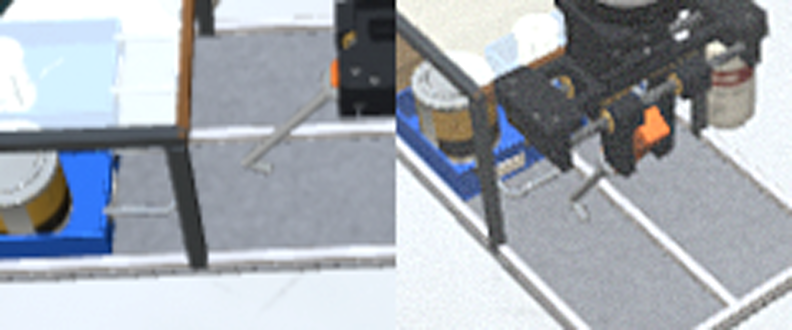

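```bash
python3 - <<'E'
from h import *
f=np.load("top2.npy",allow_pickle=True).item(); g=np.load("scene2.npy",allow_pickle=True).item()
T=lambda x,y:(150+x/3.3,195+y/3.3); S=lambda x,y:(150+(x-396)/3.3,150+y/3.3)
def tri(a,b):
    A=[];B=[]
    for F,(u,v) in((f,a),(g,b)):
        d=rot(F["attitude"])@np.array([(u-F["cx"])/F["fx"],(v-F["cy"])/F["fy"],1]); d/=np.linalg.norm(d)
        M=np.eye(3)-np.outer(d,d); A.append(M);B.append(M@np.array(F["origin"]))
    x=np.linalg.lstsq(np.vstack(A),np.hstack(B),rcond=None)[0]; return w2r(x).round(4),x[2].round(4)
print("elbow",tri(T(243,163),S(574,205)),"tip",tri(T(268,170),S(586,215)),"leg",tri(T(176,211),S(507,190)))
for z in(.06,.064,.068): print(z,w2r(onplane(f,*T(243,163),z)),w2r(onplane(g,*S(574,205),z)))
W=cloud(f);q=W[190:260,195:245].reshape(-1,3)
for n,F,pts in (("top",f,[T(246,162),T(248,161),T(266,170)]),("sc",g,[S(577,203),S(580,200),S(585,213)])):
    C=cloud(F)
    for u,v in pts: p=C[int(round(v)),int(round(u))]; print(n,w2r(p).round(4),p[2].round(4))
c=cv2.resize(cv2.convertScaleAbs(np.hstack([f["img"][225:265,165:245,::-1],g["img"][180:220,170:250,::-1]]),alpha=1.6),None,fx=5,fy=5,interpolation=cv2.INTER_CUBIC)
cv2.imwrite("pics/h3.png",c)
E
```

```text
elbow (array([-0.0487, -0.0262]), np.float64(0.0541)) tip (array([-0.0523, -0.0442]), np.float64(0.0553)) leg (array([-0.0834,  0.0218]), np.float64(0.054))
0.06 [-0.05231639 -0.02659158] [-0.05173762 -0.0310733 ]
0.064 [-0.05476075 -0.02685372] [-0.05381098 -0.03437187]
0.068 [-0.05720511 -0.02711585] [-0.05588434 -0.03767044]
top [-0.0563 -0.0304] 0.0681
top [-0.0563 -0.0304] 0.0681
top [-0.0577 -0.0441] 0.0556
sc [-0.0513 -0.0358] 0.0639
sc [-0.0468 -0.034 ] 0.0634
sc [-0.0514 -0.0443] 0.0593
```

View pics/h3.png

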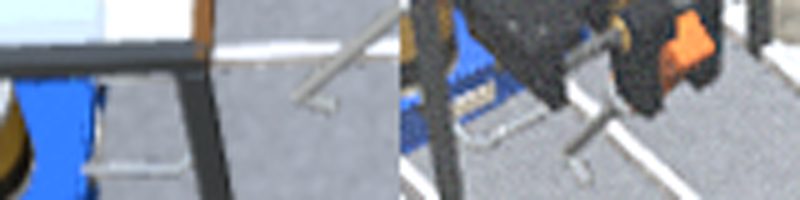

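Elbow measured at riser (-0.054, -0.029, 0.064), as predicted. Going in over the bar, then down into the loop.

Call:
move_arm(rows=[[0.3, 0, 0, 0, -1], [0.6, 0, 0, 0, -1], [0.87, 0, 0, 0, -1], [0.87, 0, 0, 0, -1], [0.87, 0, 0, 0, -1]])

```text
t: 8.6
position: [0.4675, -0.0553, 0.1852]
ee_rot: [0.002, 0.648, 0.761, 0.0]
ft_force: [-0.5, -0.4, -0.9]
grip_width: 0.0199
grip_force: 49.8
```

Call:
move_arm(rows=[[0, 0, 0.06, 0, -1], [0, 0, 0.12, 0, -1], [0, 0, 0.18, 0, -1], [0, 0, 0.24, 0, -1], [0, 0, 0.24, 0, -1], [0, 0, 0.24, 0, -1]])

```text
t: 9.2
position: [0.4664, -0.0552, 0.1594]
ee_rot: [-0.0, 0.649, 0.761, -0.0]
ft_force: [-0.7, -1.4, -0.6]
grip_width: 0.0191
grip_force: 49.8
```

```bash
python3 - <<'E'
from h import *
f=arm.grab_frame("top");g=arm.grab_frame("scene")
c=np.hstack([f["img"][205:265,165:245,::-1],g["img"][160:220,160:240,::-1]])
cv2.imwrite("pics/h4.png",cv2.resize(cv2.convertScaleAbs(c,alpha=1.6),None,fx=5,fy=5,interpolation=cv2.INTER_CUBIC))
p,a,s=pose(); print(p,w2r(p),a-YR,s["ft_force"],s["t"])
E
```

```text
[ 0.46669711 -0.05520659  0.15987265] [-0.05242746 -0.04034339] -0.0016693243790473766 [ 0.44723269  0.17816342 -1.53035188] 9.3
```

View pics/h4.png

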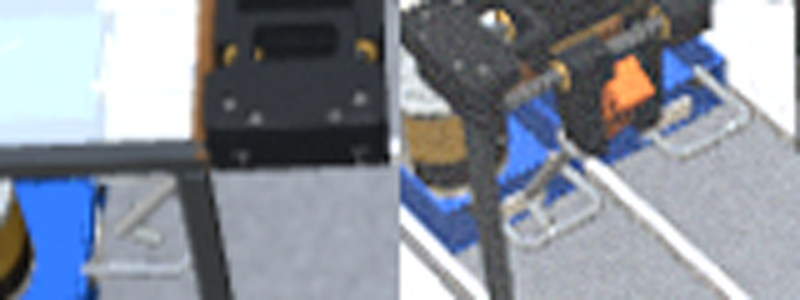

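The hook's elbow is in the loop: crop (140,225) in the top view and (540,205) in the scene view, with the tip below the wire. Pulling now, gently.

Call:
move_arm(rows=[[-0.08, 0, 0, 0, -1], [-0.15, 0, 0, 0, -1], [-0.18, 0, 0, 0, -1], [-0.2, 0, 0, 0, -1], [-0.22, 0, 0, 0, -1], [-0.24, 0, 0, 0, -1], [-0.27, 0, 0, 0, -1], [-0.3, 0, 0, 0, -1], [-0.34, 0, 0, 0, -1], [-0.39, 0, 0, 0, -1], [-0.44, 0, 0, 0, -1], [-0.49, 0, 0, 0, -1], [-0.54, 0, 0, 0, -1], [-0.59, 0, 0, 0, -1], [-0.64, 0, 0, 0, -1], [-0.69, 0, 0, 0, -1], [-0.74, 0, 0, 0, -1], [-0.79, 0, 0, 0, -1], [-0.84, 0, 0, 0, -1], [-0.88, 0, 0, 0, -1]])

```text
t: 11.3
position: [0.4805, -0.1425, 0.1597]
ee_rot: [0.0, 0.649, 0.761, -0.0]
ft_force: [-0.6, 2.1, -1.2]
grip_width: 0.0192
grip_force: 49.8
```

```bash
cat > blue.py <<'E'
from h import *
def tray(n):
    f=arm.grab_frame("top"); W=cloud(f); hs=cv2.cvtColor(f["img"],cv2.COLOR_RGB2HSV)
    m=(cv2.inRange(hs,(100,120,40),(130,255,255))>0)&~np.isnan(W[...,0])
    X=np.array([w2r(p) for p in W[m]]); z=W[m][:,2]; k=(X[:,0]<0)&(X[:,0]>-.12)&(z>.005)&(z<.06)
    print("blue lane y 2/98%",np.percentile(X[k],[1,99],axis=0)[:,1],k.sum())
    g=arm.grab_frame("scene")
    cv2.imwrite(n,cv2.resize(cv2.convertScaleAbs(np.hstack([f["img"][180:290,120:300,::-1],g["img"][140:250,130:310,::-1]]),alpha=1.5),None,fx=2.2,fy=2.2))
    p,a,s=pose(); print(p,w2r(p),a-YR,s["ft_force"],s["t"])
E
python3 -c "import blue;blue.tray('pics/p1.png')"
```

```text
blue lane y 2/98% [0.01225407 0.13120021] 698
[ 0.4806237  -0.14274317  0.15983158] [-0.05267546 -0.12898053] -0.002041925185148341 [-1.18301266  1.32803854 -0.44439555] 11.4
```

The tray is following: centre at y ≈ 0.071. It has 0.155 m to go.

Call:
move_arm(rows=[[-0.02, 0, 0, 0, -1], [-0.05, 0, 0, 0, -1], [-0.09, 0, 0, 0, -1], [-0.14, 0, 0, 0, -1], [-0.19, 0, 0, 0, -1], [-0.24, 0, 0, 0, -1], [-0.29, 0, 0, 0, -1], [-0.34, 0, 0, 0, -1], [-0.39, 0, 0, 0, -1], [-0.44, 0, 0, 0, -1], [-0.49, 0, 0, 0, -1], [-0.54, 0, 0, 0, -1], [-0.59, 0, 0, 0, -1], [-0.64, 0, 0, 0, -1], [-0.69, 0, 0, 0, -1], [-0.74, 0, 0, 0, -1], [-0.79, 0, 0, 0, -1], [-0.84, 0, 0, 0, -1]])

```text
t: 13.2
position: [0.4938, -0.2254, 0.1597]
ee_rot: [-0.0, 0.649, 0.761, -0.0]
ft_force: [-0.2, 1.6, -1.8]
grip_width: 0.0196
grip_force: 49.8
```

Call:
move_arm(rows=[[-0.05, 0, 0, 0, -1], [-0.1, 0, 0, 0, -1], [-0.15, 0, 0, 0, -1], [-0.2, 0, 0, 0, -1], [-0.25, 0, 0, 0, -1], [-0.3, 0, 0, 0, -1], [-0.35, 0, 0, 0, -1], [-0.4, 0, 0, 0, -1], [-0.45, 0, 0, 0, -1], [-0.5, 0, 0, 0, -1], [-0.55, 0, 0, 0, -1], [-0.6, 0, 0, 0, -1], [-0.64, 0, 0, 0, -1], [-0.67, 0, 0, 0, -1], [-0.7, 0, 0, 0, -1], [-0.71, 0, 0, 0, -1], [-0.71, 0, 0, 0, -1]])

```text
t: 14.9
position: [0.505, -0.2952, 0.1598]
ee_rot: [0.0, 0.649, 0.761, -0.0]
ft_force: [-1.0, 0.2, -1.4]
grip_width: 0.0195
grip_force: 49.8
```

```bash
python3 -c "import blue;blue.tray('pics/p2.png')"
```

```text
blue lane y 2/98% [-0.14316546 -0.02395843] 995
[ 0.50504544 -0.29515053  0.15980378] [-0.05293495 -0.28333193] -0.001472317448587196 [-0.79419459  0.76233838 -1.30490111] 15.0
```

View pics/p2.png

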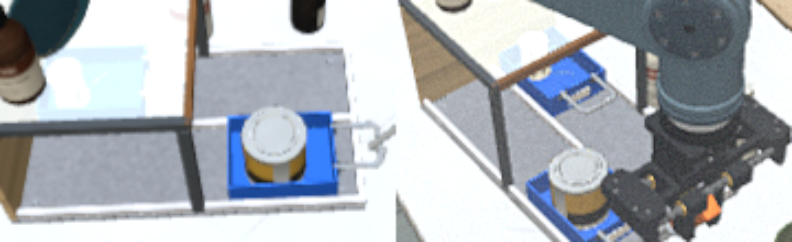

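The tray is fully out, centred at y ≈ −0.084, with the tin upright (275,140). Unhooking: back 18 mm, then straight up.

Call:
move_arm(rows=[[0.06, 0, 0, 0, -1], [0.12, 0, 0, 0, -1], [0.18, 0, 0, 0, -1], [0.18, 0, 0, 0, -1], [0.18, 0, -0.1, 0, -1], [0.18, 0, -0.2, 0, -1], [0.18, 0, -0.35, 0, -1], [0.18, 0, -0.6, 0, -1], [0.18, 0, -0.8, 0, -1], [0.18, 0, -0.8, 0, -1]])

```text
t: 16.0
position: [0.5039, -0.2789, 0.2445]
ee_rot: [0.004, 0.649, 0.761, -0.0]
ft_force: [0.0, -0.3, -1.1]
grip_width: 0.0199
grip_force: 49.8
```

Call:
move_arm(rows=[[0, 0, -0.3, 0, -1], [0, 0, -0.6, 0, -1], [0, 0, -0.6, 0, -1], [0, 0, -0.6, 0, -1]])

```text
t: 16.4
position: [0.5022, -0.2774, 0.2995]
ee_rot: [0.0, 0.649, 0.761, -0.0]
ft_force: [0.2, 0.2, -1.1]
grip_width: 0.0197
grip_force: 49.8
```

```bash
python3 - <<'E'
from h import *
import blue; blue.tray('pics/p3.png')
plan([(.485,-.4174,.285,-.141),(.485,-.4174,.2,-.141)])
E
```

```text
blue lane y 2/98% [-0.14316103 -0.02395205] 988
[ 0.50144995 -0.27675832  0.29773462] [-0.05354362 -0.26460147] -0.0016537334816615346 [-0.09206561 -0.69294109 -0.68761089] 16.5
[-0.681, -0.192, 0.064, 0.3]
[-0.702, -0.089, 0.064, 0.3]
--
[0.0, 0.0, 0.85, -0.0]
--
```

Call:
move_arm(rows=[[-0.25, -0.07, 0.02, 0.1, -1], [-0.5, -0.14, 0.04, 0.2, -1], [-0.68, -0.19, 0.06, 0.3, -1], [-0.68, -0.19, 0.06, 0.3, -1]])

```text
t: 16.9
position: [0.493, -0.3491, 0.2916]
ee_rot: [-0.001, 0.705, 0.709, -0.0]
ft_force: [0.2, -0.5, -1.5]
grip_width: 0.0195
grip_force: 49.8
```

Call:
move_arm(rows=[[-0.25, -0.03, 0.02, 0.1, -1], [-0.5, -0.06, 0.04, 0.2, -1], [-0.7, -0.09, 0.06, 0.3, -1], [-0.7, -0.09, 0.06, 0.3, -1], [-0.7, -0.09, 0.06, 0.3, -1]])

```text
t: 17.4
position: [0.4857, -0.417, 0.2871]
ee_rot: [-0.001, 0.755, 0.656, 0.0]
ft_force: [0.5, -0.1, -1.0]
grip_width: 0.0197
grip_force: 49.8
```

```bash
python3 - <<'E'
from h import *
p,a,s=pose(); print(p,a,s["t"])
plan([(.485,-.4174,.21,-.141)])
E
```

```text
[ 0.48568737 -0.41699252  0.28706947] -0.14081183623552024 17.4
[-0.005, -0.006, 0.771, 0.0]
--
```

Call:
move_arm(rows=[[0, -0.01, 0.3, 0, -1], [0, -0.01, 0.6, 0, -1], [0, -0.01, 0.77, 0, -1], [0, -0.01, 0.77, 0, -1], [0, -0.01, 0.77, 0, -1], [0, -0.01, 0.77, 0, -1]])

```text
t: 18.0
position: [0.4855, -0.4176, 0.2127]
ee_rot: [0.001, 0.755, 0.656, -0.0]
ft_force: [-0.6, -0.2, -1.0]
grip_width: 0.0196
grip_force: 49.8
```

```bash
python3 - <<'E'
from h import *
p,a,s=pose(); print(p,a,s["ft_force"],s["qd"].round(3))
plan([(.485,-.4174,.1655,-.141)])
E
```

```text
[ 0.48553557 -0.41755848  0.2126549 ] -0.1401163477321436 [-0.55024279 -0.22048798 -0.99452312] [-0.005 -0.003 -0.005  0.001 -0.002  0.002]
[0.001, -0.006, 0.472, 0.002]
--
```

Call:
move_arm(rows=[[0, 0, 0.06, 0, -1], [0, 0, 0.12, 0, -1], [0, 0, 0.18, 0, -1], [0, 0, 0.24, 0, -1], [0, 0, 0.3, 0, -1], [0, 0, 0.35, 0, -1], [0, 0, 0.4, 0, -1], [0, 0, 0.44, 0, -1], [0, 0, 0.47, 0, -1], [0, 0, 0.47, 0, -1], [0, 0, 0.47, 0, -1]])

```text
t: 19.1
position: [0.4848, -0.4176, 0.1644]
ee_rot: [0.0, 0.755, 0.656, -0.0]
ft_force: [-2.0, 0.6, 3.9]
grip_width: 0.0199
grip_force: 49.8
```

```bash
python3 - <<'E'
from h import *
f=arm.grab_frame("top");g=arm.grab_frame("scene")
c=f["img"][180:280,310:430,::-1]; d=g["img"][230:330,230:350,::-1]
cv2.imwrite("pics/gr2.png",cv2.resize(cv2.convertScaleAbs(np.hstack([c,d]),alpha=1.5),None,fx=3.3,fy=3.3,interpolation=cv2.INTER_CUBIC))
p,a,s=pose(); print(p,a,s["ft_force"],s["t"])
E
```

```text
[ 0.48483401 -0.41757643  0.16436412] -0.14092491272995872 [-2.0157008   2.23084905  4.85167712] 19.2
```

View pics/gr2.png

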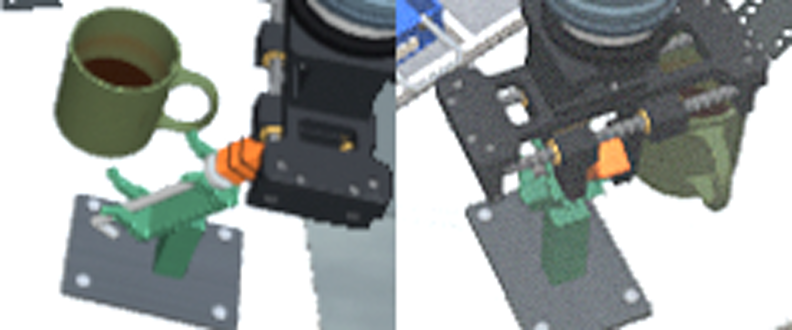

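It's seated as before: the shaft lies in both forks and the collar is at (215,165). A light contact of 5 N shows. Releasing and retreating upward.

Call:
move_arm(rows=[[0, 0, 0, 0, -0.5], [0, 0, 0, 0, -0.4], [0, 0, 0, 0, -0.2], [0, 0, 0, 0, 0.2], [0, 0, 0, 0, 0.5], [0, 0, 0, 0, 0.5], [0, 0, 0, 0, 0.5], [0, 0, 0, 0, 0.5]])

```text
t: 20.0
position: [0.4848, -0.4173, 0.1637]
ee_rot: [-0.0, 0.755, 0.656, 0.0]
ft_force: [-0.9, 0.1, -0.0]
grip_width: 0.0655
grip_force: 0.0
```

Call:
move_arm(rows=[[0, 0, -0.2, 0, 0.5], [0, 0, -0.5, 0, 0.5], [0, 0, -0.9, 0, 0.5], [0, 0, -0.9, 0, 0.5]])

```text
t: 20.4
position: [0.4869, -0.4197, 0.2607]
ee_rot: [0.005, 0.755, 0.656, -0.0]
ft_force: [0.7, -0.0, 0.9]
grip_width: 0.0657
grip_force: 0.0
```

Call:
move_arm(rows=[[0.3, 0, -0.4, 0, 0.5], [0.6, 0, -0.8, 0, 0.5], [0.9, 0, -0.8, 0, 0.5], [0.9, 0, -0.8, 0, 0.5], [0.9, 0, -0.8, 0, 0.5]])

```text
t: 20.9
position: [0.4974, -0.3278, 0.3334]
ee_rot: [-0.0, 0.755, 0.656, -0.0]
ft_force: [0.7, -1.1, -0.5]
grip_width: 0.0662
grip_force: 0.0
```

```bash
python3 - <<'E'
from h import *
import blue; blue.tray('pics/p4.png')
f=arm.grab_frame("top"); W=cloud(f); f0=np.load("top.npy",allow_pickle=True).item()
def o(f):
    W=cloud(f); hs=cv2.cvtColor(f["img"],cv2.COLOR_RGB2HSV); m=(cv2.inRange(hs,(4,150,90),(18,255,255))>0); m[:,:365]=0;m[:205]=0;m[245:]=0;m[:,420:]=0
    m&=~np.isnan(W[...,0]); v,u=np.nonzero(m); return m.sum(),W[m].mean(0),u.min(),u.max(),v.min(),v.max()
print(o(f0));print(o(f))
b=lambda F:cv2.convertScaleAbs(F["img"][190:290,310:430,::-1],alpha=1.5)
t=cv2.convertScaleAbs(f["img"][190:290,130:300,::-1],alpha=1.5)
cv2.imwrite("pics/end.png",cv2.resize(np.hstack([t,b(f0),b(f)]),None,fx=1.9,fy=1.9))
E
```

```text
blue lane y 2/98% [-0.14333288 -0.02401277] 992
[ 0.49699921 -0.32871617  0.33260139] [-0.06624419 -0.31517936] -0.3020453015294895 [-0.41456271  0.77896908  0.29095431] 21.0
(np.int64(342), array([ 0.48242647, -0.41139857,  0.18929313]), np.int64(376), np.int64(412), np.int64(212), np.int64(233))
(np.int64(391), array([ 0.47962757, -0.41109861,  0.18865718]), np.int64(376), np.int64(412), np.int64(213), np.int64(235))
```

View pics/end.png

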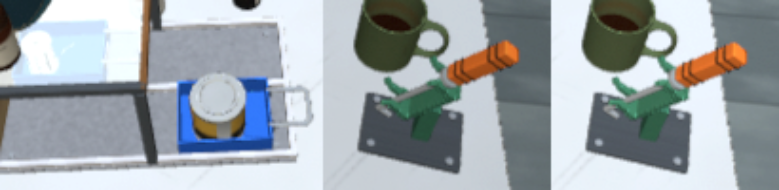

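The tray is out with the tin upright, and the hook sits as it did at the start. Handing in.

```bash
python3 -c "
from bench import arm
print(arm.hand_in())"
```

```text
the job is handed in; nothing more can be done
None
```

Job handed in at about 21 s with no verdict returned: the tin's tray is fully out from under the shelf (centre about 84 mm outside the edge) with the tin upright, and the hook is back in its stand as it was.

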